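Load the drill jig and hold its cover pressed home

TASK

Take the rectangular steel blank out of the catch tray, lay it in the nest of the drill jig and let go of it; then fit the jig cover over it, fork around the thick post and blind bore down over the thin locating pin. Press the cover down against the spring until it sits fully home on both end blocks, and finish while still holding it pressed down: do not let go. Leave the round offcut, the brush, the file and the tin where they are.

Things in the scene. Friction and masses are not known exactly. Their poses are not given: they have to be found in the camera images.
- blank_center (a point): Centre of the loose filed steel blank, a plain block 32 (x) x 60 (y) x 25 mm (z, up), 0.24 to 0.38 kg; it starts lying flat in the catch tray. The axes are the blank's.
- tray: Fixed shallow grey plastic catch tray 180 x 180 mm, walls 3 mm thick and 10 mm high, floor 3 mm thick; origin under its centre at bench level. It stands to the left or to the right of the jig.
- jig: Fixed steel drill jig, 100 (x) x 170 (y) mm; origin under its centre at bench level, z up. Two end blocks, 90 mm in x, from 33 to 83 mm out along +y and along -y, have their tops at 30 mm. Between them is the nest. The thin pin stands on the -y block, the thick post on the +y block.
- jig_nest (a point): Middle of the nest, on top of the brass lifter, 10 mm above the bench: the blank's underside rests here and its top stands 5 mm above the end blocks until pressed. 66 mm long in y, open above and at both x sides but for two low rails (inner faces x = +-19 mm, outer +-25 mm, tops 15 mm above the bench): 3 mm play on each side of a blank whose y lies along the jig's y. Axes as the jig's.
- jig_pin (a point): Tip of the thin locating pin: upright, 12 mm diameter, rises 15 mm from the -y end block (y = -52 mm in the jig's frame), its top 3.5 mm coned to 7 mm; the tip is 45 mm above the bench. The cover hides it as it goes on. Axes as the jig's.
- jig_post (a point): Tip of the thick post: upright, 16 mm diameter, rises 20 mm from the +y end block (y = +52 mm in the jig's frame); the tip is 50 mm above the bench. Axes as the jig's.
- cover_grip (a point): Centre of the dark grip lug in the middle of the loose jig cover: 16 (x) x 36 (y) x 34 mm (z), flat sides, its centre 25 mm above the cover's underside. The cover, 0.24 to 0.38 kg, is an aluminium plate 80 (x) x 136 (y) x 8 mm, starting flat on the bench on the other side of the jig from the tray. Axes are the cover's; fitted, they agree with the jig's.
- cover_fork (a point): Middle of the fork slot at the cover's +y end, on its underside, 52 mm along +y from the lug: 22 mm wide, open at the plate's end (y = +66 mm), closed at y = +38 mm. Fitted, the thick post stands up through it.
- cover_bore (a point): Mouth of the blind bore in the cover's underside, 52 mm along -y from the lug, under a 30 mm square boss whose top is 26 mm above the underside. Bore 15 mm diameter, 20 mm deep: 1.5 mm radial play on the pin. Fully home the mouth is 30 mm above the bench, level with the end blocks' tops; resting on the unpressed blank it is at 35 mm.
- lifter (a joint): Travel of the brass lifter under the blank, m: 0 up, grows as it is pressed down; about 0.005 when the cover is fully home. Its spring pushes with 9 N at 0 and 14 N at 0.005, so the weights of blank and cover do not press it by themselves; some 8 to 12 N more are needed to hold the cover home.
- slug: Round steel offcut 24 mm diameter, 30 mm tall, standing in the tray near the blank; origin under its centre. Leave it.
- brush: Paint brush lying on the bench beyond the work; origin at its underside. Leave it.
- file: File with a wooden handle, about 290 mm long, lying on the bench beyond the work; origin at its underside. Leave it.
- tin: Plain metal tin 74 mm diameter, 60 mm tall, standing at the left side (+y) of the bench; origin under its centre. Leave it.
Mind the look-alikes: they are no part of the job. What is shaped like the part that bears cover_grip but purple or turquoise is not meant.

How it is judged:
By the outcome, as a careful person would: the job done as asked, in the order asked, and still so for the second after the job is handed in, while the arm keeps its last pose, push and grip.
It also fails if it takes over 48 s, if anything falls off the work surface, if the arm or the gripper's body presses on something with over 40 N, if the wrist force passes 120 N, or if a joint passes its speed limit or range.

ROBOT

A 6-joint arm with a two-finger parallel gripper is mounted at the origin on the work surface. World frame = base frame: x ahead of the robot, y to its left, z up, the work surface at z = 0. Lengths are in mm, angles in rad, forces in N, time in s.
With the tool pointing down it reaches from about 250 to 725 mm from the base axis. Payload 9.7 kg.
Tool frame: the origin (TCP) lies midway between the tips of the shut fingers; the grasp point (between the pads) lies 19 mm behind it (env.grasp_offset is the distance from the TCP to the grasp point, in mm); y points along the fingers, z is the direction in which the jaws open and shut, and the axes are right-handed (so a half turn about y gives the same grasp; the last joint's range is limited). The gripper opens to 85 mm and grips with 20 to 120 N. Pads are 22 mm wide; open, the fingers measure 114 mm over their backs; the gripper's body (76 mm by 85 mm) begins 54 mm behind the grasp point. The pads swing forward as they close: fully open they stand 13 mm farther back than shut.
Start: joints at [-1.258, 0.087, 0.176, 1.66, 0, 1.571], TCP at [169.245, -523.31, 231.284] pointing down, gripper open.
Joint ranges: [-3.13, 3.13], [-0.85, 1.81], [-1.15, 1.24], [-2.2, 2.28], [-1.44, 1.52], [-3.14, 3.14]. Speed limits (rad/s): [2.22, 2.22, 2.57, 3.14, 3.14, 3.14].

INTERFACE

Orientations are given as a rotation vector (axis times angle).
In Python, from bench import env, viewer gives the robot as it stands. The module is installed in compiled form; this text tells all that it offers.
- The arm moves only by the shell command python3 -m inch 'ROWS' [FORCE]. ROWS is JSON, one flat list of numbers, 7 for each row, row after row: the closure, from 0 (fully open) to 1 (shut), then the shift along the tool's x, y, z in cm, then the turn, a rotation vector about the tool's x, y, z in degrees. In form: [grip, dx, dy, dz, rx, ry, rz, grip, dx, dy, dz, rx, ry, rz, ...]. A call has 1 to 20 rows; each row shifts and turns the commanded pose from where the row before left it, along the tool's axes as they then stand; what a row does not reach is not made up. A row lasts 1/10 s, in which the tool goes at most 50 mm and 8.59 degrees, less where a joint would pass 70% of its speed; a pose out of reach is approached as far as the arm can. A call is refused whole if a number of a shift passes 5 or a number of a turn 8.59, either way. A call with a gripper value outside its range is refused whole. The fingers move at their own pace and stop on an object; FORCE is the grip in N (left out, the last holds). Time passes only in rows, so rows that do not move let the fingers close. It gives the time, the measured TCP pose, the force and the opening at its end, in the units of the state.
- env.get_obs(): the state, without advancing time (a new reading comes with each control period).
- viewer.capture(name): name is "side" or "top" or "wrist"; returns the picture (420x560x3 uint8, red, green, blue); there is no depth.
- viewer.get_calibration(name): a dict with "K" (3x3 intrinsics, pixels), "position" and "orientation" of the camera in the world. Camera axes: x right, y up, looking along -z (the intrinsics and any distortion apply to the point x, -y, -z); pixel columns grow to the right and rows downward; lengths in mm; the calibration is good to about 2 mm. A picture is of the moment at which its call begins: read the wrist's pose just before it. get_calibration takes no time and is no camera call; for the wrist camera it gives the pose at the moment of the call.
- env.hand_in(): hands the job in, once; it reports no verdict.
The state is a dict: "t": time; "joints": joint angles; "joint_velocities": joint speeds; "tau": joint torques, N m; "position": TCP position; "ee_rot": TCP orientation; "wrist_force": force on the tool from outside, world axes, zero at the start; "ft_torque": the same for the moment, N m; "width": finger opening in mm.
Only numpy, scipy, OpenCV 4.12 (cv2) and the standard library are available. Lean on these libraries where they do the work, as an engineer would, in place of code of your own. Each camera call takes 0.05 s, during which the arm holds its last target. There are 200 camera calls.

## Working session

There is one attempt and no reset: what is moved stays moved. The work goes in short steps, Python scripts to look and compute and a shell command to move; the robot and the scene stay as the last step left them, time stands still between calls to the robot, and variables do not carry over. Pictures are saved under pics/ and viewed, about 8 in all and at most 12, crops included, and the job is handed in when it is done.

```bash
ls; mkdir -p pics
python3 - <<'E'
from bench import env, viewer
import cv2, numpy as np
o=env.get_obs()
for k in o: print(k,np.round(o[k],3).tolist())
print(env.grasp_offset)
a=viewer.capture("top");b=viewer.capture("side")
cv2.imwrite('pics/top0.png',a[:,:,::-1]);cv2.imwrite('pics/side0.png',b[:,:,::-1])
for n in("top","side","wrist"):
  c=viewer.get_calibration(n);print(n,{k:np.round(v,4).tolist() if not isinstance(v,str) else v for k,v in c.items()})
E
```

```text
pics
t 0.0
joints [-1.258, 0.087, 0.175, 1.66, -0.0, 1.571]
joint_velocities [-0.001, -0.0, -0.0, 0.001, 0.0, 0.001]
tau [-0.002, -52.039, 46.48, 0.016, -0.0, 0.0]
position [169.165, -523.088, 230.556]
ee_rot [-0.324, 2.054, -2.051]
wrist_force [-0.456, 0.613, -0.29]
ft_torque [0.012, 0.022, -0.015]
width 85.113
18.700000000000003
top {'K': [[463.3039, 0.0, 283.4273], [0.0, 463.3039, 214.563], [0.0, 0.0, 1.0]], 'position': [398.6613, 56.9756, 1221.2172], 'orientation': [0.0491, -0.0674, -1.5428]}
side {'K': [[523.1435, 0.0, 287.1848], [0.0, 523.1435, 212.1126], [0.0, 0.0, 1.0]], 'position': [-132.7588, 752.6801, 1195.885], 'orientation': [0.3167, -0.8304, -2.3288]}
wrist {'K': [[341.6045, 0.0, 280.4416], [0.0, 341.6045, 210.4288], [0.0, 0.0, 1.0]], 'position': [238.8937, -498.8348, 374.6307], 'orientation': [-0.2536, 0.1861, -1.2486]}
```

View pics/top0.png

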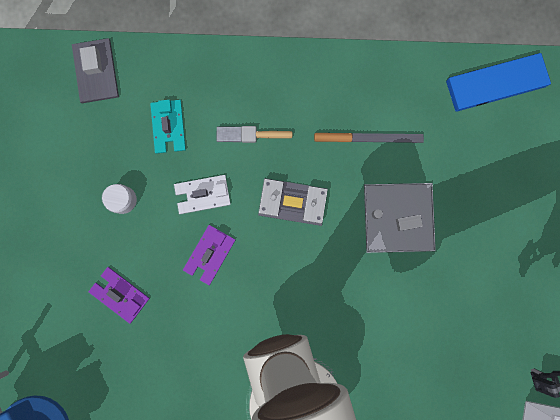

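View pics/side0.png

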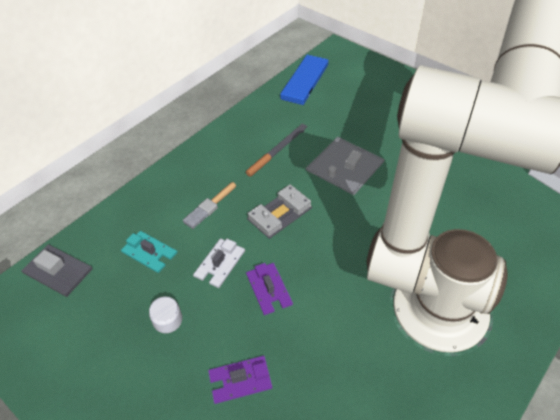

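The top view shows the tray on the right (400,218) with the blank at (410,222) and the slug at (377,213), and the jig at (293,200). There are four cover-shaped parts: silver (202,194), turquoise (168,125), purple (210,255) and purple (120,294). The silver (aluminium) one fits the description, since purple and turquoise are ruled out. I'll confirm it in an enlarged crop.

```bash
cat > h.py <<'E'
import numpy as np, cv2
from scipy.spatial.transform import Rotation as R
from bench import env, viewer
def ray(cal,u,v):
    K=np.array(cal["K"]); d=np.linalg.inv(K)@[u,v,1]; d=np.array([d[0],-d[1],-d[2]])
    return np.array(cal["position"]),R.from_rotvec(cal["orientation"]).apply(d)
def cast(cal,u,v,z):
    p,d=ray(cal,u,v); return p+d*(z-p[2])/d[2]
def proj(cal,P):
    q=R.from_rotvec(cal["orientation"]).inv().apply(np.array(P)-cal["position"])
    x=np.array(cal["K"])@[q[0]/-q[2],-q[1]/-q[2],1]; return x[:2]
def rect(mask,zoom=1):
    cs,_=cv2.findContours(mask.astype(np.uint8),cv2.RETR_EXTERNAL,cv2.CHAIN_APPROX_NONE)
    return sorted(cs,key=cv2.contourArea,reverse=True)
E
python3 - <<'E'
from h import *
print(viewer.get_calibration("top").keys())
a=cv2.imread('pics/top0.png')
L=cv2.resize(a[165:230,165:345],None,fx=4.4,fy=4.4,interpolation=cv2.INTER_CUBIC)
M=cv2.resize(a[175:260,355:445],None,fx=3.4,fy=3.4,interpolation=cv2.INTER_CUBIC)
c=np.zeros((600,800,3),np.uint8); c[:L.shape[0],:L.shape[1]]=L; c[300:300+M.shape[0],:M.shape[1]]=M
cv2.imwrite('pics/c1.png',c)
E
```

```text
dict_keys(['K', 'position', 'orientation'])
```

View pics/c1.png

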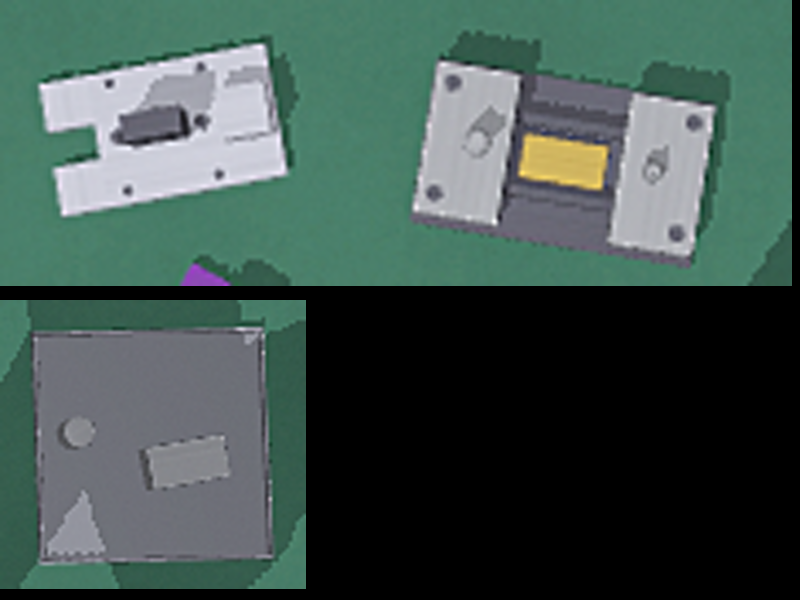

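The crop confirms the silver plate: fork at its left end (65,145), boss at its right end (250,105), dark lug (153,125). The jig has the thick post on the left (478,142) and the thin pin on the right (655,165). The blank's top face is around (188,462) and the slug is at (78,432).

Run:
```python
from h import *
c=viewer.get_calibration("top")
A=lambda u,v:(165+u/4.4-.5+.11,165+v/4.4-.5+.11)
B=lambda u,v:(355+u/3.4-.35,175+(v-300)/3.4-.35)
def rep(n,pts,z):
    P=np.array([cast(c,*p,z)[:2] for p in pts]); s=np.linalg.norm(np.roll(P,-1,0)-P,axis=1)
    y=(P[0]-P[1]+P[3]-P[2]); print(n,P.mean(0).round(1),'sides',s.round(1),'ydir deg from world y',np.degrees(np.arctan2(-y[0],y[1])).round(1))
    return P.mean(0)
rep('blank',[B(147,450),B(223,435),B(229,475),B(154,490)],28)
rep('cover',[A(38,83),A(265,43),A(288,174),A(63,215)],8)
rep('jigL',[A(438,62),A(522,75),A(497,225),A(413,210)],30)
rep('jigR',[A(630,93),A(714,105),A(690,257),A(608,243)],30)
rep('jigAll',[A(438,62),A(714,105),A(690,257),A(413,210)],30)
print('post',cast(c,*A(475,147),50).round(1),'pin',cast(c,*A(652,173),45).round(1),'slug',cast(c,*B(78,432),33).round(1))
rep('tray',[B(33,332),B(264,328),B(272,557),B(42,562)],10)
o=env.get_obs(); print(R.from_rotvec(o['ee_rot']).as_matrix().round(3))
w=viewer.get_calibration("wrist"); Rt=R.from_rotvec(o['ee_rot'])
print('cam in tool',Rt.inv().apply(np.array(w['position'])-o['position']).round(1),'\n',(Rt.inv()*R.from_rotvec(w['orientation'])).as_matrix().round(3))
```

```text
blank [ 476.5 -283.9] sides [59.5 30.8 58.6 30.8] ydir deg from world y 12.7
cover [538. 260.] sides [137.5  80.2 135.8  80.8] ydir deg from world y 11.9
jigL [532.1  77.9] sides [50.1 89.8 50.  88.6] ydir deg from world y -7.9
jigR [516.7 -35.9] sides [50.  90.9 48.7 89.5] ydir deg from world y -7.3
jigAll [524.6  21.2] sides [164.6  90.9 164.6  88.6] ydir deg from world y -7.7
post [527.6  73.2  50. ] pin [515.9 -29.8  45. ] slug [ 497.  -198.4   33. ]
tray [ 491.1 -261.5] sides [180.3 177.7 177.6 178.1] ydir deg from world y 2.7
[[-0.951 -0.     0.308]
 [-0.308  0.001 -0.951]
 [ 0.    -1.    -0.001]]
cam in tool [ -73.8 -144.    -1.8] 
 [[ 0.    -0.957 -0.29 ]
 [-0.     0.29  -0.957]
 [ 1.     0.     0.   ]]
```

```bash
python3 -m inch '[0,-3.66,1,-1.33,0,0,0, 0,-3.66,1,-1.33,0,0,0, 0,-3.66,1,-1.33,0,0,0, 0,-3.66,1,-1.33,0,0,0, 0,-3.66,1,-1.33,0,0,0, 0,-3.66,1,-1.33,0,0,0, 0,-3.66,1,-1.33,0,0,0, 0,-3.66,1,-1.33,0,0,0, 0,-3.66,1,-1.33,0,0,0, 0,-3.66,1,-1.33,0,0,0]'
python3 -m inch '[0,0,0,0,0,-8.47,0, 0,0,0,0,0,-8.47,0, 0,0,0,0,0,-8.47,0, 0,0,0,0,0,-8.47,0, 0,0,0,0,0,-8.47,0, 0,0,0,0,0,-8.47,0, 0,0,0,0,0,-8.47,0, 0,0,0,0,0,-8.47,0, 0,0,0,0,0,-8.47,0, 0,0,0,0,0,-8.47,0, 0,0,0,0,0,0,0]'
python3 - <<'E'
from h import *
o=env.get_obs();w=viewer.get_calibration("wrist");a=viewer.capture("wrist")
cv2.imwrite('pics/w1.png',a[:,:,::-1]); np.save('w1.npy',[*w['position'],*w['orientation']])
print(o['t'],o['position'].round(1) if hasattr(o['position'],'round') else o['position'],R.from_rotvec(o['ee_rot']).as_matrix().round(3))
E
```

```text
t: 1.1
position: [477.5, -282.8, 130.6]
ee_rot: [-0.324, 2.053, -2.053]
wrist_force: [0.2, -1.1, 0.4]
width: 85.3
t: 2.2
position: [476.4, -284.0, 130.9]
ee_rot: [-1.306, 1.044, -1.043]
wrist_force: [-0.6, -0.2, 0.3]
width: 85.4
2.2 [ 476.4 -284.   130.9] [[ 0.221 -0.001  0.975]
 [-0.975  0.     0.221]
 [-0.001 -1.    -0.001]]
```

View pics/w1.png

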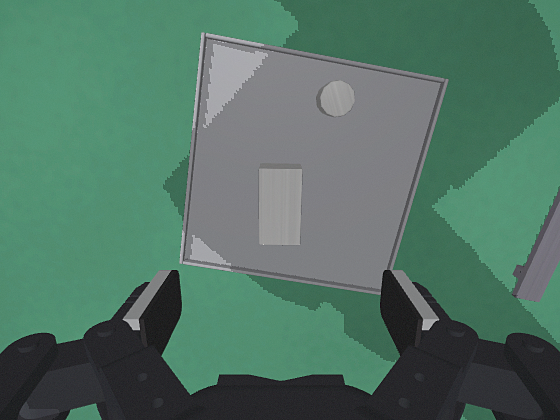

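The wrist view shows the blank's top face at columns 259–302, rows 168–245, square to the jaws. The slug is at (336,99), well clear of the fingers.

Run:
```python
from h import *
a=cv2.imread('pics/w1.png'); q=np.load('w1.npy'); c=dict(K=viewer.get_calibration("wrist")['K'],position=q[:3],orientation=q[3:])
g=cv2.cvtColor(a,cv2.COLOR_BGR2GRAY).astype(int); print(g[205,250:312:2],g[160:174,280],g[238:252,280])
roi=np.zeros(g.shape,bool); roi[150:258,245:320]=1
b,r=a[:,:,0].astype(int),a[:,:,2].astype(int)
m=roi&(b-r<4)&(g>133); m=cv2.morphologyEx(m.astype(np.uint8),cv2.MORPH_CLOSE,np.ones((5,5)))
k=rect(m)[0]; rr=cv2.minAreaRect(k); print(rr)
bx=cv2.boxPoints(rr); P=np.array([cast(c,u,v,28)[:2] for u,v in bx]); print(P.round(1),P.mean(0).round(1),np.linalg.norm(np.roll(P,-1,0)-P,axis=1).round(1))
d=P-np.roll(P,-1,0); print(np.degrees(np.arctan2(d[:,1],d[:,0])).round(1))
```

```text
[127 127 128 127 109 150 153 154 154 151 153 153 151 154 154 153 152 152
 157 153 151 149 149 151 154 156 127 128 128 126 128] [128 130 130 125 114 117 117 116 116 155 153 152 154 153] [152 154 152 153 153 152 152 124 127 126 129 127 128 128]
((280.0, 206.0), (42.0, 76.0), 0.0)
[[ 465.5 -313.5]
 [ 453.5 -255.1]
 [ 483.3 -248.4]
 [ 497.4 -306.3]] [ 474.9 -280.8] [59.6 30.6 59.6 32.7]
[ -78.3 -167.3  103.7   12.7]
```

```bash
python3 -m inch '[0,-0.35,3.5,-0.08,0,0,0, 0,0,3.5,0,0,0,0, 0,0,3.3,0,0,0,0, 0,0,1.5,0,0,0,0, 0,0,0.5,0,0,0,0, 0,0,0,0,0,0,0, 0.5,0,0,0,0,0,0, 1,0,0,0,0,0,0, 1,0,0,0,0,0,0, 1,0,0,0,0,0,0, 1,0,0,0,0,0,0, 1,0,0,0,0,0,0]' 70
```

```text
t: 3.45
position: [475.5, -281.2, 9.3]
ee_rot: [-1.305, 1.044, -1.047]
wrist_force: [-0.6, -0.2, 5.8]
width: 30.6
```

```bash
python3 -m inch '[1,0,-1,0,0,0,0, 1,0,-3,0,0,0,0, 1,0,-4,0,0,0,0, 1,0,-4,0,0,0,0, 1,0,0,0,0,6.8,0, 1,0,0,0,0,6.8,0, 1,0,0,0,0,6.8,0, 1,0,0,0,0,0,0]'
python3 - <<'E'
from h import *
o=env.get_obs(); Rt=R.from_rotvec(o['ee_rot']); print(Rt.as_matrix().round(3))
print('to jig mm tool', Rt.inv().apply(np.array([523,21.5,o['position'][2]])-o['position']).round(1))
E
```

```text
t: 4.25
position: [474.8, -280.8, 128.5]
ee_rot: [-1.141, 1.31, -1.31]
wrist_force: [-0.3, 0.1, -3.4]
width: 30.6
[[-0.137 -0.     0.991]
 [-0.991  0.    -0.137]
 [-0.    -1.    -0.   ]]
to jig mm tool [-306.     0.     6.3]
```

```bash
python3 -m inch '[1,-4,0,0.09,0,0,0, 1,-4,0,0.09,0,0,0, 1,-4,0,0.09,0,0,0, 1,-4,0,0.09,0,0,0, 1,-4,0,0.09,0,0,0, 1,-4,0,0.09,0,0,0, 1,-2,0,0.09,0,0,0, 1,-0.6,0,0,0,0,0, 1,0,0,0,0,0,0]'
python3 - <<'E'
from h import *
o=env.get_obs();w=viewer.get_calibration("wrist");a=viewer.capture("wrist")
cv2.imwrite('pics/w2.png',cv2.resize(a[:,:,::-1],(800,600),interpolation=cv2.INTER_CUBIC)); cv2.imwrite('pics/w2r.png',a[:,:,::-1]); np.save('w2.npy',[*w['position'],*w['orientation']])
E
```

```text
t: 5.15
position: [517.2, -17.7, 128.3]
ee_rot: [-1.144, 1.306, -1.306]
wrist_force: [0.6, -0.6, -2.5]
width: 30.6
```

View pics/w2.png

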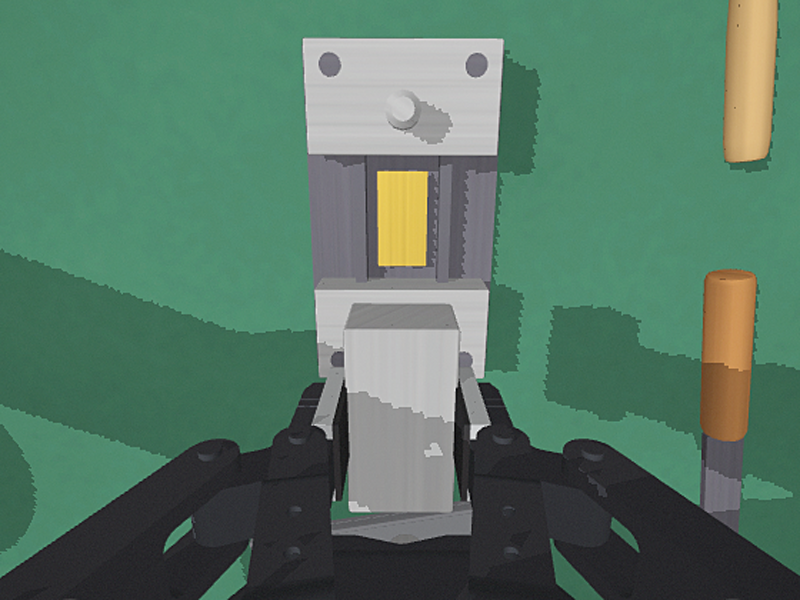

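The jig is in view (800×600 picture): +y block with corners (303,38), (503,40), (498,155), (308,153), post tip about (403,107), brass lifter (378–427, 170–266). The -y block's inner edge is at row 291. The blank hangs squarely in the jaws (346–459, 328–511).

Run:
```python
from h import *
q=np.load('w2.npy'); c=dict(K=viewer.get_calibration("wrist")['K'],position=q[:3],orientation=q[3:])
s=1/1.42857; C=lambda u,v,z:cast(c,(u+.5)*s-.5,(v+.5)*s-.5,z)[:2]
def ang(d): return np.degrees(np.arctan2(-d[0],d[1])).round(1)
B=[C(303,38,30),C(503,40,30),C(498,155,30),C(308,153,30)]
print('block',np.round(B,1),np.linalg.norm(np.roll(B,-1,0)-B,axis=1).round(1),'ang',ang(B[0]-B[3]),ang(B[1]-B[2]),'xang',np.degrees(np.arctan2(*(B[1]-B[0])[::-1])).round(1),np.degrees(np.arctan2(*(B[2]-B[3])[::-1])).round(1))
m=[C(308,153,30),C(498,155,30),C(315,291,30),C(490,292.5,30)]; print('inner mid',np.mean(m,0).round(1),'gap',np.linalg.norm((m[0]+m[1]-m[2]-m[3])/2).round(1),'ang',ang(m[0]+m[1]-m[2]-m[3]))
p=C(402,104,50); print('post',p.round(1))
y=np.array([np.sin(np.radians(7.6)),np.cos(np.radians(7.6))]); print('center from block',(np.mean(B,0)-58*y).round(1),'from post',(p-52*y).round(1))
a=cv2.imread('pics/w2r.png').astype(int); mk=(a[:,:,2]>150)&(a[:,:,0]<120)&(a[:,:,1]>120); mk[:,330:]=0
k=rect(mk)[0]; x,yy,w,h=cv2.boundingRect(k); print('brass',x,yy,w,h, cast(c,x+w/2-.5,yy+h/2-.5,10).round(1))
T=[C(346,328,147),C(459,328,147),C(455,511,147),C(349,511,147)]
o=env.get_obs(); print('blank',np.mean(T,0).round(1),np.linalg.norm(np.roll(T,-1,0)-T,axis=1).round(1),ang(T[0]-T[3]),ang(T[1]-T[2]),'TCP',o['position'].round(1))
Rt=R.from_rotvec(o['ee_rot']);print(ang(-Rt.as_matrix()[:2,0]))
```

```text
block [[489.4 111.6]
 [577.8  99. ]
 [571.9  50.2]
 [482.5  63.1]] [89.2 49.2 90.3 49.1] ang -8.2 -6.9 xang -8.1 -8.2
inner mid [522.6  22.9] gap 68.1 ang -7.7
post [529.3  76.9]
center from block [522.7  23.5] from post [522.4  25.3]
brass 264 120 36 66 [522.6  24.1  10. ]
blank [516.5 -17.8] [30.8 60.1 32.7 60.1] -8.6 -6.8 TCP [517.1 -18.5 128.3]
-7.7
```

```bash
python3 -m inch '[1,-2.1,0,0,0,0,0, 1,-2.1,0,0,0,0,0, 1,0,3,0,0,0,0, 1,0,3,0,0,0,0, 1,0,2,0,0,0,0, 1,0,0.6,0,0,0,0, 1,0,0,0,0,0,0]'
python3 - <<'E'
from h import *
o=env.get_obs();w=viewer.get_calibration("wrist");a=viewer.capture("wrist")
cv2.imwrite('pics/w3.png',cv2.resize(a[90:420,100:460,::-1],None,fx=1.8,fy=1.8,interpolation=cv2.INTER_CUBIC)); np.save('w3.npy',[*w['position'],*w['orientation']])
E
```

```text
t: 5.9
position: [522.5, 22.4, 41.8]
ee_rot: [-1.143, 1.31, -1.309]
wrist_force: [-0.5, -1.2, -2.4]
width: 30.6
```

View pics/w3.png

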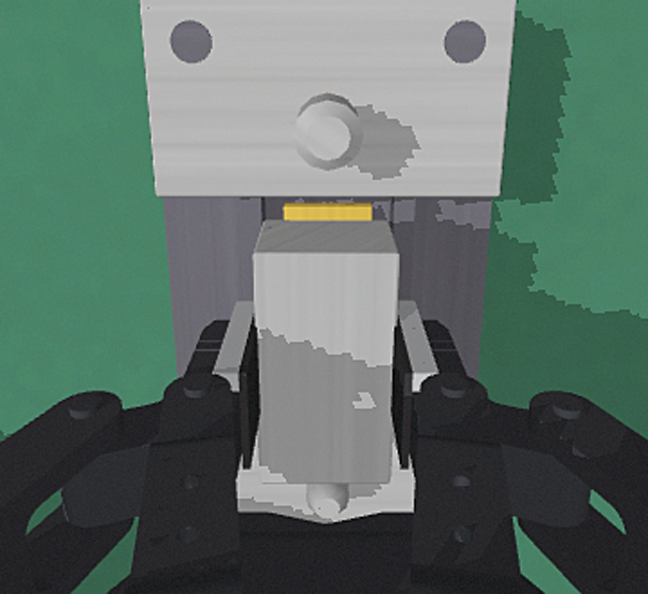

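Run:
```python
from h import *
q=np.load('w3.npy'); c=dict(K=viewer.get_calibration("wrist")['K'],position=q[:3],orientation=q[3:])
C=lambda u,v,z:cast(c,100+(u+.5)/1.8-.5,90+(v+.5)/1.8-.5,z)[:2]
o=env.get_obs(); Rt=R.from_rotvec(o['ee_rot']); print(o['position'].round(1),o['wrist_force'].round(1))
zb=o['position'][2]-6.3; t=o['position'][:2]
f=lambda p:(Rt.inv().apply([*(p-t),0])[[2,0]]*[1,-1]).round(1)   # jig-x like, jig-y like relative to TCP
for n,p in dict(bl=C(155,195,30),br=C(500,195,30),kl=C(262,221,zb),kr=C(390,221,zb),tl=C(253,252,zb+25),tr=C(398,252,zb+25),nl=C(260,483,zb+25),nr=C(393,483,zb+25),post=C(324,135,50),pin=C(327,503,45)).items(): print(n,f(p))
```

```text
[523.1  22.6  42.9] [ 0.2  1.1 -1.8]
bl [-46.2  34.1]
br [44.1 34.1]
kl [-17.7  29. ]
kr [14.8 29. ]
tl [-17.1  29.8]
tr [14.  29.8]
nl [-17.5 -29.9]
nr [ 14.8 -29.9]
post [-1.9 53.2]
pin [ -1.2 -50.7]
```

```bash
python3 -m inch '[1,-0.13,0,0,0,0,0, 1,0,0.8,0,0,0,0, 1,0,0.8,0,0,0,0, 1,0,0.6,0,0,0,0, 1,0,0.3,0,0,0,0, 1,0,0.1,0,0,0,0, 1,0,0,0,0,0,0]'
```

```text
t: 6.65
position: [523.1, 24.7, 16.4]
ee_rot: [-1.142, 1.308, -1.308]
wrist_force: [0.9, -0.2, -2.9]
width: 30.6
```

```bash
python3 -m inch '[1,0,0.05,0,0,0,0, 1,0,0.05,0,0,0,0, 1,0,0,0,0,0,0]'
```

```text
t: 6.95
position: [523.3, 24.7, 16.1]
ee_rot: [-1.141, 1.308, -1.309]
wrist_force: [-4.3, -0.2, 6.5]
width: 30.4
```

```bash
python3 -m inch '[0.4,0,0,0,0,0,0, 0.3,0,0,0,0,0,0, 0.2,0,0,0,0,0,0, 0.2,0,0,0,0,0,0, 0.2,0,-2,0,0,0,0, 0.2,0,-4,0,0,0,0, 0,0,-5,0,0,0,0, 0,0,0,0,0,0,0]'
python3 - <<'E'
from h import *
o=env.get_obs();w=viewer.get_calibration("wrist");a=viewer.capture("wrist")
cv2.imwrite('pics/w4.png',cv2.resize(a[:,:,::-1],(800,600),interpolation=cv2.INTER_CUBIC)); np.save('w4.npy',[*w['position'],*w['orientation'],*o['position']])
Rt=R.from_rotvec(o['ee_rot']); c=viewer.get_calibration("top")
print('to cover at 130',Rt.inv().apply(np.array([537,262,135])-o['position']).round(1))
E
```

```text
t: 7.75
position: [525.9, 24.8, 132.2]
ee_rot: [-1.134, 1.302, -1.312]
wrist_force: [0.7, -0.2, 0.0]
width: 85.6
to cover at 130 [-236.5   -2.6  -21.1]
```

View pics/w4.png

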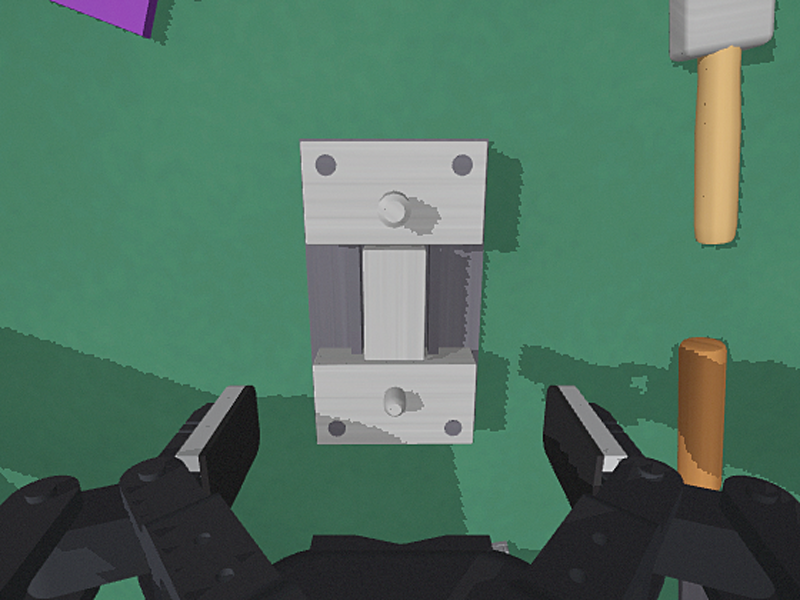

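The wrist view shows the blank lying square in the nest (362–426, 248–359 in the 800×600 picture), post tip (394,208), pin tip (395,405). I'll refine the jig pose from this and move on to the cover.

```bash
python3 - <<'E'
from h import *
q=np.load('w4.npy'); c=dict(K=viewer.get_calibration("wrist")['K'],position=q[:3],orientation=q[3:6]); print(q[6:].round(1))
s=1/1.42857; C=lambda u,v,z:cast(c,(u+.5)*s-.5,(v+.5)*s-.5,z)[:2]
ang=lambda d: np.degrees(np.arctan2(-d[0],d[1])).round(1)
def rep(n,T):
    T=np.array(T); print(n,T.mean(0).round(1),np.linalg.norm(np.roll(T,-1,0)-T,axis=1).round(1),'ang',ang(T[0]+T[1]-T[2]-T[3]),ang(np.array([-1,1])*(T[1]-T[0])[::-1]))
rep('outer',[C(301,141,30),C(488,141,30),C(472,444,30),C(317,444,30)])
rep('plus',[C(301,141,30),C(488,141,30),C(482,245,30),C(306,244,30)])
rep('minus',[C(313,364,30),C(476,363,30),C(472,444,30),C(317,444,30)])
rep('blank',[C(362,249,35),C(426,249,35),C(425,360,35),C(364,360,35)])
po,pi=C(393,207,50),C(395,408,45); print(po.round(1),pi.round(1),((po+pi)/2).round(1),np.linalg.norm(po-pi).round(1),ang(po-pi))
E
python3 -m inch '[0,-3.94,0,-0.35,0,-3.3,0, 0,-3.94,0,-0.35,0,0,0, 0,-3.94,0,-0.35,0,0,0, 0,-3.94,0,-0.35,0,0,0, 0,-3.94,0,-0.35,0,0,0, 0,-3.94,0,-0.35,0,0,0, 0,0,0,0,0,-8.15,0, 0,0,0,0,0,-8.15,0, 0,0,0,0,0,0,0]'
python3 - <<'E'
from h import *
o=env.get_obs();w=viewer.get_calibration("wrist");a=viewer.capture("wrist")
cv2.imwrite('pics/w5.png',cv2.resize(a[:,:,::-1],(800,600),interpolation=cv2.INTER_CUBIC)); np.save('w5.npy',[*w['position'],*w['orientation'],*o['position'],*o['ee_rot']])
E
```

```text
[525.9  24.8 132.2]
outer [522.4  23.2] [ 89.7 166.9  89.6 166.2] ang -8.0 -7.8
plus [530.4  80.9] [89.7 50.5 89.6 49.8] ang -8.3 -7.8
minus [514.3 -34.2] [89.4 51.  89.6 50.2] ang -8.0 -7.7
blank [522.5  24.9] [32.  60.3 32.7 60.2] ang -7.8 -7.9
[529.2  76.8] [515.4 -28. ] [522.3  24.4] 105.7 -7.5
t: 8.7
position: [522.4, 262.2, 124.0]
ee_rot: [-1.303, 1.055, -1.053]
wrist_force: [0.0, -0.1, -0.5]
width: 85.2
```

View pics/w5.png

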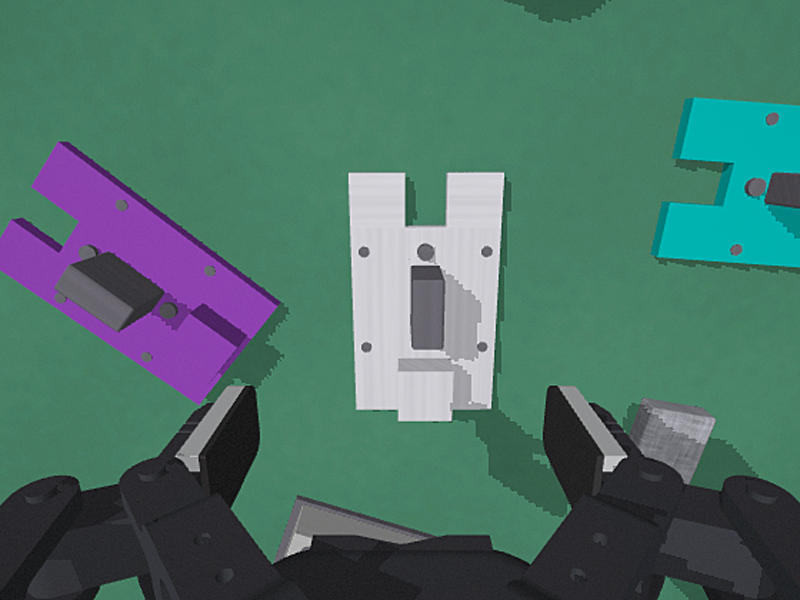

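The silver cover lies squarely aligned: plate corners (349,173), (504,173), (491,409), (357,409), fork at the top (426,200), boss at the bottom (425,390), lug top (413–444, 280–349). The purple and turquoise look-alikes sit to its sides.

Run:
```python
from h import *
q=np.load('w5.npy'); c=dict(K=viewer.get_calibration("wrist")['K'],position=q[:3],orientation=q[3:6])
o=env.get_obs(); Rt=R.from_rotvec(o['ee_rot']); t=o['position']; print(t.round(1))
s=1/1.42857; C=lambda u,v,z:cast(c,(u+.5)*s-.5,(v+.5)*s-.5,z)[:2]
ang=lambda d: np.degrees(np.arctan2(-d[0],d[1])).round(1)
def rep(n,T):
    T=np.array(T); m=T.mean(0); print(n,m.round(1),np.linalg.norm(np.roll(T,-1,0)-T,axis=1).round(1),'ang',ang(T[0]+T[1]-T[2]-T[3]),ang(np.array([-1,1])*(T[1]-T[0])[::-1]),'tool',Rt.inv().apply([*(m-t[:2]),0]).round(1))
rep('plate',[C(349,173,8),C(504,173,8),C(491,409,8),C(357,409,8)])
rep('lug',[C(412,280,42),C(444,280,42),C(443,349,42),C(413,349,42)])
rep('boss',[C(398,371,26),C(454,371,26),C(452,421,26),C(400,421,26)])
print('tool ang',ang(-Rt.as_matrix()[:2,0]))
for p in [(655,257),(280,305),(200,403)]: print(C(*p,8), Rt.inv().apply([*(C(*p,8)-t[:2]),0]).round(1))
```

```text
[522.6 261.9 124.3]
plate [535.6 262.5] [ 79.9 136.4  80.  136.4] ang 12.2 12.0 tool [ 2.1 -0.  12.9]
lug [534.9 264.7] [15.3 35.5 15.  35.5] ang 12.9 12.0 tool [-0.2 -0.  12.7]
boss [546.4 213.4] [30.4 30.6 29.1 30.6] ang 12.8 12.0 tool [52.4 -0.  13.5]
tool ang 11.7
[652.09484913 311.87029755] [-22.7  -0.2 137. ]
[457.02977227 242.61634522] [  5.7   0.1 -68.1]
[418.81123298 172.03321125] [  67.1    0.2 -119.8]
```

```bash
python3 -m inch '[0.3,0.02,0,1.29,0,-0.35,0, 0.4,0,3.5,0,0,0,0, 0.4,0,3.5,0,0,0,0, 0.4,0,2.5,0,0,0,0, 0.4,0,1.2,0,0,0,0, 0.4,0,0.6,0,0,0,0, 0.4,0,0,0,0,0,0, 1,0,0,0,0,0,0, 1,0,0,0,0,0,0, 1,0,0,0,0,0,0, 1,0,0,0,0,0,0, 1,0,0,0,0,0,0, 1,0,0,0,0,0,0, 1,0,0,0,0,0,0]' 110
```

```text
t: 10.15
position: [536.3, 264.8, 13.9]
ee_rot: [-1.3, 1.05, -1.052]
wrist_force: [-1.0, -0.1, 6.4]
width: 14.3
```

```bash
python3 -m inch '[1,0,-0.5,0,0,0,0, 1,0,-2,0,0,0,0, 1,0,-4,0,0,0,0, 1,0,-4,0,0,0,0, 1,0,0,0,0,6.6,0, 1,0,0,0,0,6.6,0, 1,0,0,0,0,6.6,0, 1,0,0,0,0,0,0]'
python3 - <<'E'
from h import *
o=env.get_obs(); Rt=R.from_rotvec(o['ee_rot']); print(np.degrees(np.arctan2(*Rt.as_matrix()[[1,0],2])).round(2),o['wrist_force'].round(1),o['position'].round(1))
print('to jig', Rt.inv().apply(np.array([522.4,23.7,o['position'][2]])-o['position']).round(1))
E
```

```text
t: 10.95
position: [535.4, 264.4, 117.3]
ee_rot: [-1.143, 1.308, -1.308]
wrist_force: [-0.8, 1.4, -3.3]
width: 14.0
-7.73 [-0.8  1.4 -3.3] [535.4 264.4 117.3]
to jig [2.402e+02 1.000e-01 1.950e+01]
```

```bash
python3 -m inch '[1,4,0,0.33,0,0,0, 1,4,0,0.33,0,0,0, 1,4,0,0.33,0,0,0, 1,4,0,0.33,0,0,0, 1,4,0,0.33,0,0,0, 1,3,0,0.3,0,0,0, 1,1,0,0,0,0,0, 1,0,2,0,0,0,0, 1,0,1.7,0,0,0,0, 1,0,0.6,0,0,0,0, 1,0,0,0,0,0,0]'
python3 - <<'E'
from h import *
o=env.get_obs();w=viewer.get_calibration("wrist");a=viewer.capture("wrist");b=viewer.capture("side")
cv2.imwrite('pics/w6.png',cv2.resize(a[:,:,::-1],(800,600),interpolation=cv2.INTER_CUBIC)); np.save('w6.npy',[*w['position'],*w['orientation'],*o['position'],*o['ee_rot']])
cv2.imwrite('pics/s6.png',b[:,:,::-1])
E
```

```text
t: 12.05
position: [522.4, 24.4, 73.5]
ee_rot: [-1.146, 1.307, -1.304]
wrist_force: [-0.1, -0.1, -2.8]
width: 14.3
```

View pics/w6.png

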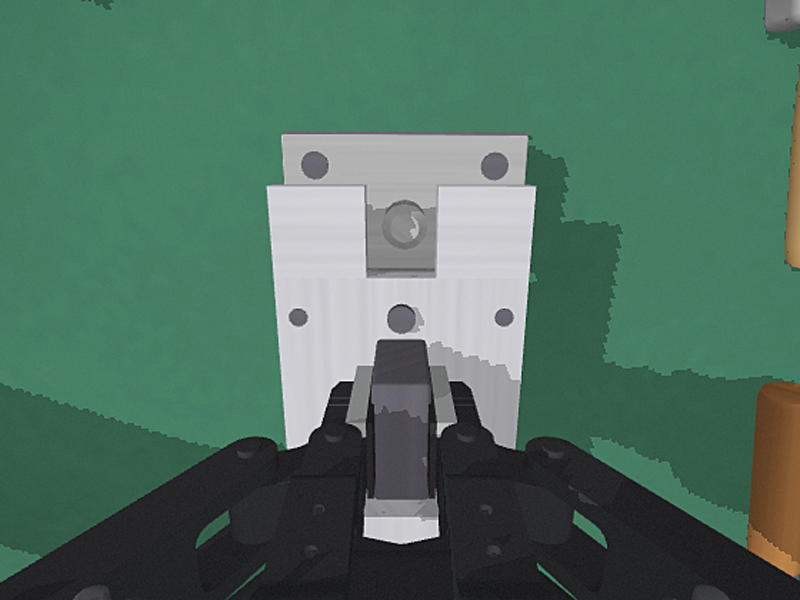

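Run:
```python
from h import *
q=np.load('w6.npy'); c=dict(K=viewer.get_calibration("wrist")['K'],position=q[:3],orientation=q[3:6])
t=q[6:9]; Rt=R.from_rotvec(q[9:])
s=1/1.42857; zb=t[2]-13.9
f=lambda u,v,z:(Rt.inv().apply([*(cast(c,(u+.5)*s-.5,(v+.5)*s-.5,z)[:2]-t[:2]),0])[[2,0]]*[1,-1]).round(1)
for n,p in dict(ploutL=(267,186,zb+8),ploutR=(535.5,186,zb+8),forkL=(366,186,zb+8),forkR=(437,186,zb+8),forkend=(401,277,zb),lugFL=(372,387,zb+42),lugFR=(431,387,zb+42),lugNL=(374,499,zb+42),lugNR=(430,499,zb+42),hole=(401,318,zb+8),bossN=(364,517,zb+26),bossNr=(439,517,zb+26),
 jL=(282,135,30),jR=(527.5,135,30),post=(404,227,50),screwL=(315,165,30),screwR=(494.5,166,30)).items(): print(n,f(*p))
o=env.get_obs(); print(o['position'].round(1))
```

```text
ploutL [-41.1  66.1]
ploutR [39.3 66.1]
forkL [-11.4  66.1]
forkR [ 9.8 66.1]
forkend [-0.9 36. ]
lugFL [-8.5 16.9]
lugFR [ 6.9 16.9]
lugNL [ -8.6 -18.1]
lugNR [  7.3 -18.1]
hole [-0.9 24.3]
bossN [-13.  -38.1]
bossNr [ 11.5 -38.1]
jL [-44.3  81.8]
jR [45.1 81.8]
post [ 0.1 51.3]
screwL [-32.8  71.3]
screwR [33.7 70.9]
[523.3  24.3  75. ]
```

The fork frames the post in this picture (slot 366–437, post at about (404,227)). In the tool frame the cover's axis is at x ≈ -0.85, y ≈ -0.2 mm and the jig's at x ≈ +0.4, y ≈ -1.0, so I'll shift by 1.2 and 0.9 mm, lower the cover to just above the pin and re-check.

```bash
python3 -m inch '[1,0.09,0,0.12,0,0,0, 1,0,0.8,0,0,0,0, 1,0,0.5,0,0,0,0, 1,0,0,0,0,0,0, 1,0,0,0,0,0,0]'
python3 - <<'E'
from h import *
ps=[]
o=env.get_obs();w=viewer.get_calibration("wrist");a=viewer.capture("wrist")
cv2.imwrite('pics/w7.png',cv2.resize(a[60:360,150:410,::-1],None,fx=2,fy=2,interpolation=cv2.INTER_CUBIC)); np.save('w7.npy',[*w['position'],*w['orientation'],*o['position'],*o['ee_rot']])
print(o['position'],o['wrist_force'])
E
```

```text
t: 12.65
position: [523.9, 22.9, 61.0]
ee_rot: [-1.144, 1.307, -1.306]
wrist_force: [-0.4, -0.1, -2.4]
width: 14.4
[523.94657654  22.89184884  61.0439401 ] [-0.40903975 -0.10197269 -2.43724473]
```

View pics/w7.png

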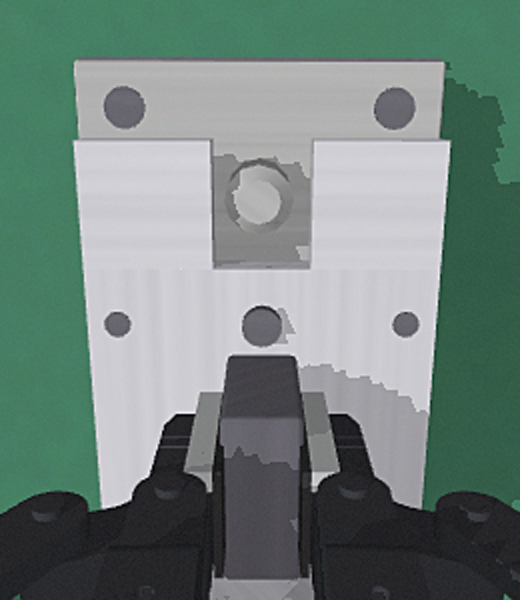

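Run:
```python
from h import *
q=np.load('w7.npy'); c=dict(K=viewer.get_calibration("wrist")['K'],position=q[:3],orientation=q[3:6])
t=q[6:9]; Rt=R.from_rotvec(q[9:]); zb=t[2]-13.9
f=lambda u,v,z:(Rt.inv().apply([*(cast(c,150+(u+.5)/2-.5,60+(v+.5)/2-.5,z)[:2]-t[:2]),0])[[2,0]]*[1,-1]).round(1)
for n,p in dict(plL=(74,140,zb+8),plR=(450,141,zb+8),fL=(211.5,140,zb+8),fR=(313,140,zb+8),fE=(262,268,zb+8),hole=(262,326,zb+8),hL=(118,324,zb+8),hR=(406,324,zb+8),lugL=(221,419,zb+42),lugR=(301,419,zb+42),
 jL=(75,62,30),jR=(445.5,62.5,30),sL=(124.5,107,30),sR=(395,108,30),post=(259,200,50)).items(): print(n,f(*p))
o=env.get_obs(); print(o['position'].round(1),(Rt.as_matrix()[:,1]).round(4))
```

```text
plL [-41.1  66.2]
plR [39.3 66. ]
fL [-11.7  66.2]
fR [10.  66.2]
fE [-0.9 38. ]
hole [-0.9 24.2]
hL [-34.2  24.7]
hR [32.5 24.6]
lugL [-8.6 17.5]
lugR [ 6.4 17.5]
jL [-46.1  83.1]
jR [43.6 82.9]
sL [-34.7  72.6]
sR [31.9 72.3]
post [-1.6 52.6]
[524.1  22.9  61.3] [-5.e-04 -0.e+00 -1.e+00]
```

The fork is centred on the post to about 0.4 mm (slot 211–313, post centre about (259,200)), and plate and block edges are parallel. Now a small correction and the descent over the pin.

```bash
python3 -m inch '[1,-0.02,0,-0.03,0,0,0, 1,0,0.2,0,0,0,0, 1,0,0.2,0,0,0,0, 1,0,0.2,0,0,0,0, 1,0,0.1,0,0,0,0, 1,0,0,0,0,0,0]'
```

```text
t: 13.3
position: [523.7, 23.1, 54.1]
ee_rot: [-1.144, 1.307, -1.306]
wrist_force: [0.4, 0.2, -3.5]
width: 14.3
```

No contact force 5 mm past the pin's tip, so the pin is in the bore. Continuing.

```bash
python3 -m inch '[1,0,0.15,0,0,0,0, 1,0,0.15,0,0,0,0, 1,0,0.1,0,0,0,0, 1,0,0,0,0,0,0]'; python3 -m inch '[1,0,0.1,0,0,0,0, 1,0,0.1,0,0,0,0, 1,0,0.1,0,0,0,0, 1,0,0,0,0,0,0]'
```

```text
t: 13.7
position: [523.7, 23.1, 50.1]
ee_rot: [-1.144, 1.307, -1.306]
wrist_force: [-0.1, -0.2, -3.0]
width: 14.2
t: 14.1
position: [524.0, 23.2, 47.7]
ee_rot: [-1.143, 1.306, -1.307]
wrist_force: [-2.0, -0.2, 3.2]
width: 14.2
```

```bash
for i in 1; do :; done; python3 -m inch '[1,0,0.1,0,0,0,0, 1,0,0.1,0,0,0,0, 1,0,0,0,0,0,0]'; python3 -m inch '[1,0,0.1,0,0,0,0, 1,0,0.1,0,0,0,0, 1,0,0,0,0,0,0]'; python3 -m inch '[1,0,0.1,0,0,0,0, 1,0,0,0,0,0,0]'
```

```text
t: 14.4
position: [524.0, 23.2, 45.6]
ee_rot: [-1.143, 1.306, -1.307]
wrist_force: [-3.3, -0.2, 5.6]
width: 14.6
t: 14.7
position: [524.0, 23.2, 43.9]
ee_rot: [-1.143, 1.306, -1.307]
wrist_force: [-4.0, -0.6, 7.8]
width: 14.2
t: 14.9
position: [524.0, 23.2, 43.8]
ee_rot: [-1.142, 1.306, -1.307]
wrist_force: [-7.4, -0.8, 15.7]
width: 14.1
```

The force steps up at TCP z ≈ 43.8, which puts the underside at about 30 mm: home. I'll add some margin and check.

```bash
python3 -m inch '[1,0,0.1,0,0,0,0, 1,0,0,0,0,0,0, 1,0,0,0,0,0,0]'
python3 - <<'E'
from h import *
o=env.get_obs();w=viewer.get_calibration("wrist");a=viewer.capture("wrist");b=viewer.capture("side")
print(o['position'].round(1),o['wrist_force'].round(1),o['ft_torque'].round(2),o['ee_rot'].round(3))
A=cv2.resize(a[80:360,130:430,::-1],None,fx=1.4,fy=1.4,interpolation=cv2.INTER_CUBIC); B=cv2.resize(b[140:280,190:380,::-1],None,fx=2,fy=2,interpolation=cv2.INTER_CUBIC)
c=np.zeros((400,800,3),np.uint8); c[:A.shape[0],:A.shape[1]]=A; c[:B.shape[0],420:]=B; cv2.imwrite('pics/w8.png',c)
np.save('w8.npy',[*w['position'],*w['orientation'],*o['position'],*o['ee_rot']])
E
```

```text
t: 15.2
position: [524.1, 23.1, 43.8]
ee_rot: [-1.142, 1.305, -1.307]
wrist_force: [-11.5, -1.7, 24.2]
width: 14.4
[524.1  23.1  43.8] [-11.5  -1.7  24.2] [-0.03  2.33  0.02] [-1.142  1.305 -1.307]
```

View pics/w8.png

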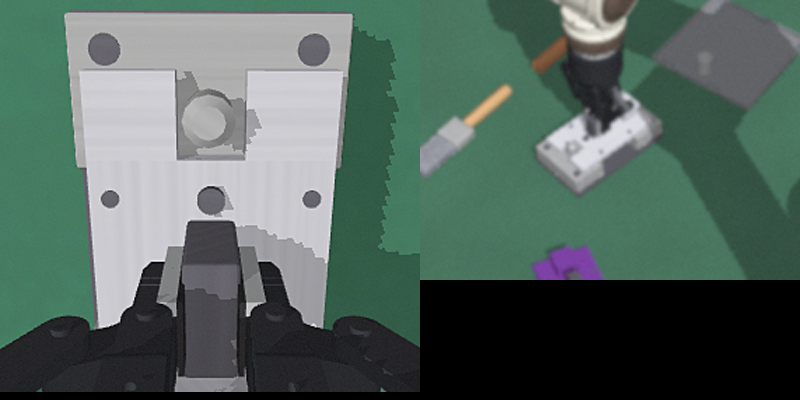

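The cover sits flat on the end blocks, with the post through the fork (210,118), parallel to the jig edges. Height stayed at 43.8 mm while the force rose from 16 to 24 N, so it is home. One stability check, then hand in.

```bash
python3 -m inch '[1,0,0,0,0,0,0, 1,0,0,0,0,0,0, 1,0,0,0,0,0,0, 1,0,0,0,0,0,0]' && python3 -c "
from bench import env
print(env.hand_in())"
```

```text
t: 15.7
position: [524.0, 23.2, 43.8]
ee_rot: [-1.142, 1.305, -1.307]
wrist_force: [-11.3, -0.4, 24.1]
width: 14.1
the job is handed in; nothing more can be done
None
```

The steel blank is in the jig nest and released. The silver cover is fitted over it and pressed home, and I handed in at t = 15.7 s with the gripper still holding it down.

What the last checks showed:
- **Blank:** after release it lay square in the nest, about 1 mm off centre along the jig's length.
- **Fit:** the post stands up through the fork. The cover passed the pin's tip with no contact force. I could not see the pin inside the bore, so that part is inferred.
- **Pressed home:** the tool stopped at 43.8 mm, which puts the cover's underside at about 30 mm, level with the end blocks. It stayed there while the push rose from 16 to 24 N. The lifter's travel can't be read directly.
- **Holding:** the push held at about 24 N down for the last 0.5 s, with the grip set to 110 N.

One thing was not ideal: a sideways force of about 11 N remains at the wrist. Nothing was moving, so I left it. I did not touch the offcut, brush, file, tin or the look-alike covers.

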